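# Lock the lid on a dental curing pot

### The job

The curing unit is loaded and needs closing: take its lid by the bar handle, lower it into the collar so that the three ears go down through the gaps between the claws and the lid sits on the orange seal, then turn it clockwise until the ramps draw it snugly tight. Feel for it: the seal must be firmly squeezed but neither lid nor seal forced, and the lid left locked and let go. Leave everything else on the bench where it stands.

Things in the scene. Friction and masses are not known exactly. Their poses are not given: they have to be found in the camera images.
- lid: round aluminium lid, 140 mm disc, 21 mm high at its dome, 0.55 kg give or take a fifth; three dark ears 22 mm wide reach to radius 85 mm at 0, 120 and 240 degrees from its x axis, rounded tops 10 mm above the underside. Origin: centre of the underside, z up. It starts on the bench, handle up
- lid_grip (a point): centre of the lid's black bar handle, on the lid's axis, 56 mm above its underside. Bar 136 mm long along the lid's x axis, 18 mm wide, 18 mm high, on two posts 100 mm apart. A dial and a brass valve, tops 33 mm above the underside, stand on the lid 40 mm to either side of the bar's middle
- collar: aluminium bayonet ring on the unit: outer radius 100, inner 88, 26 mm high; fixed. Origin: centre of its foot, z up. Three claws reach in to radius 73; the 40-degree gaps between them are centred at 0, 120 and 240 degrees from its x axis (red marks). Lid goes on with its x axis on the collar's x axis, or 120 degrees either way
- ramp_start (a point): underside of one claw at radius 80 mm where its ramp begins, 27 degrees clockwise (seen from above) of a gap's centre, after a 7-degree lead-in. From here each further 10 degrees clockwise the ramp draws the lid down 0.8 mm. Stops end the turn at about 84 degrees from the gap's centre
- seal_mid (a point): axis of the pot at the height of a new seal's top, 6 mm above the collar's foot. The orange silicone ring, radius 54 to 66 mm, springs back with about 20 N per mm and is worn by 0 to 3 mm, so the lid comes tight at 30 to 75 degrees of turn: feel for it. Turning it takes up to 0.2 N m while loose, about 0.65 N m when snug, over 0.9 N m when forced
- unit: white curing unit with blue front panel, 270 x 260 x 175 mm, fixed, stands to the left or right; the collar is centred on its flat top, collar axes parallel to the unit's. Origin: centre of its underside
- cast: plaster cast with teeth, about 75 x 62 x 33 mm, loose, beside the lid; leave alone. Origin: underside
- wax_knife: wax knife with wooden handle, 160 mm long, 12 mm high, loose, beside the lid; leave alone
- articulator: white articulator with mustard posts holding two casts, 110 x 110 x 130 mm, loose; leave alone
- monomer: amber bottle, 48 mm wide, 125 mm high, loose; leave alone
- powder_jar: jar with red cap, 68 mm wide, 85 mm high, loose; leave alone
- cup: white cup, 72 mm wide, 85 mm high, loose; leave alone
- bowl: blue mixing bowl, 110 mm wide, 55 mm high, loose; leave alone
Mind the look-alikes: they are no part of the job. Of the things that look like the lid, the middle-sized one is meant.

How it is judged:
On the way:
1. the lid sits level in the collar, its ears down between or below the claws (z of lid in the frame of collar below 0.0085 m and horizontal distance between lid and collar below 0.006 m and angle between lid's own z axis and vertical below 0.06 rad), for 0.1 s.
At the end, for the whole second after the job is handed in: The lid sits level in the collar (axis within 6 mm, tilt under 0.03 rad), drawn down on its seal, at rest and let go, with the claws holding it down with 6 to 18 N (contact force between lid and collar between 6 and 18 N and z of lid in the frame of collar below 0.0065 m and horizontal distance between lid and collar below 0.006 m and angle between lid's own z axis and vertical below 0.03 rad and linear speed of lid below 0.01 m/s); the robot touches nothing.
It fails at once if the lid's ears forced against the claws or collar with more than 40 N (contact force between lid and collar above 40 N).
It fails at once if the lid driven onto the seal or the unit with more than 40 N (contact force between lid and unit above 40 N).
It fails at once if anything else on the bench shifted by more than 20 mm (distance of any of cast, wax_knife, articulator, monomer, powder_jar, cup, bowl from where it was at the start of the episode above 0.02 m).
It also fails if it takes over 67 s, if anything falls off the work surface, if the arm or the gripper's body presses on something with over 40 N, if the wrist force passes 120 N, or if a joint passes its speed limit or range.

### The arm

A 7-joint arm with a two-finger parallel gripper is mounted at the origin on the work surface. World frame = base frame: x ahead of the robot, y to its left, z up, the work surface at z = 0. Lengths are in m, angles in rad, forces in N, time in s.
With the tool pointing down it reaches from about 0.425 to 0.925 m from the base axis. Payload 6.8 kg.
Tool frame: the origin (TCP) lies midway between the tips of the shut fingers; the grasp point (between the pads) lies 19 mm behind it; z points along the fingers, y is the line along which they close (so a half turn about z gives the same grasp; the last joint's range is limited). The gripper opens to 88 mm and grips with 3 to 60 N. Pads are 20 mm wide; open, the fingers measure 115 mm over their backs; the gripper's body (75 mm by 178 mm) begins 61 mm behind the grasp point.
Start: joints at [1.201, 0.477, 0.022, 1.555, -0.011, 1.109, -0.083], TCP at [0.175, -0.652, 0.223] pointing down, gripper open.
Joint ranges: [-2.96, 2.96], [-0.34, 2.1], [-1.41, 1.46], [0.24, 2.44], [-1.37, 4.51], [0.17, 1.92], [-2.96, 2.96]. Speed limits (rad/s): [2.39, 2.39, 3.14, 3.14, 3.14, 3.14, 3.14].

### API

Orientations are given as a rotation vector (axis times angle).
In Python, from station import get_state, vision, bot gives the robot as it stands. The module is installed in compiled form; this text tells all that it offers.
- The arm moves only by the tool jog_arm, never from a script. Its argument "commands" is a list of rows, each a list of 5 numbers: the shift along the tool's x, y, z in units of 0.2 m (1.0 is 0.2 m), then the turn about the tool's z in units of 180 degrees (1.0 is 180 degrees), then the gripper's target within -1 to 1 (fully open at 1, half-way at 0, shut at -1). A call has 1 to 5 rows; each row is the pose to reach, as a shift and turn from the pose commanded when the call began, along the tool's axes at that moment, turning the shorter way round; what a row does not reach only later rows make up. A row lasts 1/8 s, in which the tool goes at most 62.5 mm and 10.7 degrees, less where a joint would pass 70% of its speed; a pose out of reach is approached as far as the arm can. A call with a number of a shift or a turn outside -1 to 1 is refused whole. A call with a gripper value outside its range is refused whole. The fingers move at their own pace and stop on an object; "newtons" is the grip in N (left out, the last holds). Time passes only in rows, so rows that repeat a pose let the fingers close. It gives the time, the measured TCP pose, the force, the opening and the grip force at its end, in the units of the state.
- get_state(): the state, without advancing time (a new reading comes with each control period).
- vision.grab_frame(name): name is "scene" or "top" or "wrist"; returns (picture, depth): 420x560x3 uint8, red, green, blue; 420x560 float32, m along the optical axis (not along the pixel's ray), 0 where there is no reading.
- vision.camera_info(name): a dict with "fov_y" (degrees; the focal length in pixels is half the picture's height over the tangent of half this angle, whatever the lens; pixels are square), "cx", "cy" (the principal point, pixels), "xyz" and "attitude" of the camera in the world. Camera axes: x right, y down, z forward; pixel columns grow to the right and rows downward; lengths in m; the calibration is good to about 2 mm. A picture is of the moment at which its call begins: read the wrist's pose just before it. camera_info takes no time and is no camera call; for the wrist camera it gives the pose at the moment of the call.
- bot.hand_in(): hands the job in; it is judged then, once.
The state is a dict: "time_s": time; "joint_pos": joint angles; "joint_vel": joint speeds; "joint_torque": joint torques, N m; "position": TCP position; "orientation": TCP orientation; "ft_force": force on the tool from outside, world axes, zero at the start; "ft_torque": the same for the moment, N m; "opening": finger opening in m; "gripper_force": force on a finger pad.
Only numpy, scipy, OpenCV 4.12 (cv2) and the standard library are available. Lean on these libraries where they do the work, as an engineer would, in place of code of your own. Each camera call takes 0.05 s, during which the arm holds its last target. There are 200 camera calls.

## Working session

There is one attempt and no reset: what is moved stays moved. The work goes in short steps, Python scripts to look and compute and a tool call to move; the robot and the scene stay as the last step left them, time stands still between calls to the robot, and variables do not carry over. Pictures are saved under pics/ and viewed, at most 10 in all, crops included, and the job is handed in when it is done.

Besides the shell and the picture viewer there is one more tool, called after ">>>" in YAML: its name, and indented under it one key for each argument. jog_arm: Moves the arm, as the interface text tells. Its arguments: {"type":"object","properties":{"commands":{"type":"array","items":{"type":"array","items":{"type":"number"}}},"newtons":{"type":"number"}},"required":["commands"]}

```bash
mkdir -p pics; cat > h.py <<'E'
import numpy as np, cv2
from scipy.spatial.transform import Rotation as R
from station import get_state, vision, bot
def grab(n):
    i=vision.camera_info(n); p,d=vision.grab_frame(n); return i,p,d
def rot(i):
    a=np.array(i["attitude"],float); return a if a.shape==(3,3) else R.from_rotvec(a).as_matrix()
def foc(i,h=420): return h/2/np.tan(np.radians(i["fov_y"])/2)
def ray(i,uv):
    uv=np.atleast_2d(uv).astype(float); f=foc(i)
    return np.c_[(uv[:,0]-i["cx"])/f,(uv[:,1]-i["cy"])/f,np.ones(len(uv))]@rot(i).T
def plane(i,uv,z):
    r=ray(i,uv); o=np.array(i["xyz"]); return o+r*((z-o[2])/r[:,2])[:,None]
def cloud(i,d):
    v,u=np.mgrid[:420,:560]; r=ray(i,np.c_[u.ravel(),v.ravel()])
    return (np.array(i["xyz"])+r*d.ravel()[:,None]).reshape(420,560,3)
def save(n,p): cv2.imwrite(n,p[...,::-1])
E
python3 - <<'E'
from h import *
print(get_state())
for n in("scene","top"):
    i,p,d=grab(n); print(n,i); save(f"pics/{n}0.png",p); np.savez(f"{n}0.npz",p=p,d=d)
E
```

```text
{'time_s': 0.0, 'joint_pos': array([ 1.20091684,  0.47779986,  0.02234162,  1.5564167 , -0.01147129,
        1.10933498, -0.08311385]), 'joint_vel': array([-0.00074595,  0.0016217 ,  0.00087725,  0.00117301,  0.0017524 ,
       -0.00011505,  0.00033091]), 'joint_torque': array([ 1.14754846e-03, -5.82842767e+01,  1.53508667e+00, -2.72602594e+01,
       -5.43023308e-02,  1.72396190e-02,  1.83675998e-04]), 'position': array([ 0.17451015, -0.65142966,  0.22169663]), 'orientation': array([-3.11294465e+00, -4.09825906e-01,  6.26606222e-04]), 'ft_force': array([ 0.49503444, -0.97220404, -0.05271328]), 'ft_torque': array([ 0.00452317, -0.0003554 ,  0.02889459]), 'gripper_force': 0.0, 'opening': 0.08796057499614199}
scene {'fov_y': 57.99681394447907, 'cx': 278.1788940505002, 'cy': 210.50643970325777, 'xyz': array([ 1.09245579, -0.85818757,  1.03624478]), 'attitude': array([-2.19069817, -0.69148756,  0.32047267])}
top {'fov_y': 44.46503160551148, 'cx': 289.88198750814854, 'cy': 206.80541750235878, 'xyz': array([0.30194199, 0.00534586, 1.60504806]), 'attitude': array([-2.15995319,  2.19618423, -0.12883407])}
```

View pics/scene0.png

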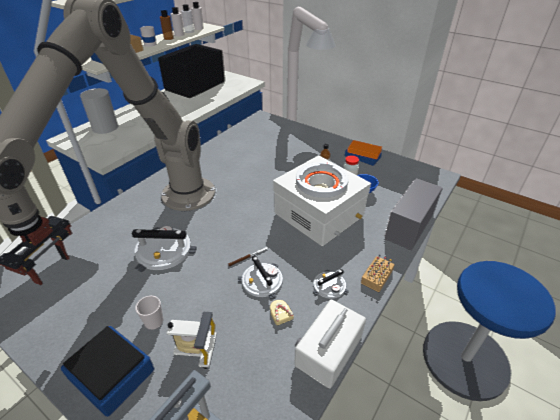

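View pics/top0.png

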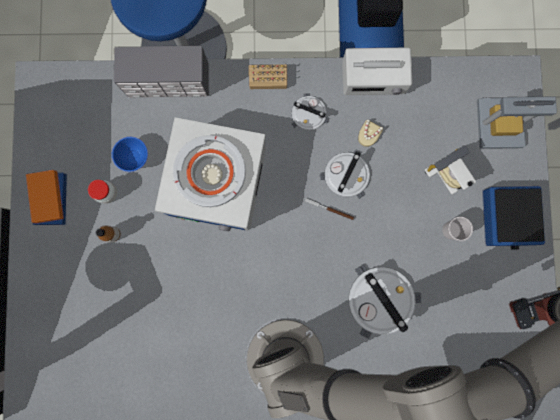

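The top view shows three lid-like things: large at (382,300), middle at (348,174) with the cast (370,130) and knife (330,208) beside it, and small at (309,112). The middle one fits the description. The collar is at (211,171) on the unit. I'll confirm with a crop and measure.

```bash
python3 - <<'E'
from h import *
z=np.load("top0.npz");p,d=z["p"],z["d"];i=vision.camera_info("top");C=cloud(i,d)
a=cv2.resize(p[125:225,300:400],(560,560),interpolation=cv2.INTER_CUBIC)
save("pics/lids.png",np.hstack([a[:, :]]))
b=cv2.resize(p[115:235,150:270],(560,560),interpolation=cv2.INTER_CUBIC);save("pics/collar.png",b)
hsv=cv2.cvtColor(p,cv2.COLOR_RGB2HSV)
# sizes of the three lids: points 5..40mm high near
for c in((382,300),(348,174),(309,112)):
    g=plane(i,[c],0.02)[0]
    P=C.reshape(-1,3);m=(np.hypot(*(P[:,:2]-g[:2]).T)<.15)&(P[:,2]>.012)&(P[:,2]<.03)
    m2=(np.hypot(*(P[:,:2]-g[:2]).T)<.1)&(P[:,2]>.05)&(P[:,2]<.12)
    q=P[m,:2];(cx,cy),(w,h),ang=cv2.minAreaRect(P[m2,:2].astype(np.float32))
    print(c,g[:2],"n",m.sum(),"extent",np.ptp(q,0),"bar",cx,cy,w,h,ang,"z",np.median(P[m2,2]))
# black bar in middle lid
v=hsv[...,2];m=np.zeros(v.shape,np.uint8);m[135:215,310:385]=(v[135:215,310:385]<60)
n,l,s,ce=cv2.connectedComponentsWithStats(m)
for k in range(1,n):
    if s[k,4]>8: print("dark",s[k],ce[k])
k=1+np.argmax(s[1:,4]);r=cv2.minAreaRect(np.argwhere(l==k)[:,::-1].astype(np.float32));bp=cv2.boxPoints(r);print(plane(i,bp,.065)[:,:2],plane(i,[r[0]],.065))
# red marks / orange
for nm,mm in (("red/orange",(hsv[...,1]>130)&((hsv[...,0]<14)|(hsv[...,0]>170))&(v>90)),):
    t=np.zeros(v.shape,np.uint8);t[115:235,150:270]=mm[115:235,150:270]
    n,l,s,ce=cv2.connectedComponentsWithStats(t)
    for k in range(1,n): print(nm,s[k],ce[k],plane(i,[ce[k]],.2)[0,:2],C[l==k].mean(0))
# unit top
P=C.reshape(-1,3);m=(P[:,2]>.165)&(P[:,2]<.185)&(abs(P[:,1]-.2)<.3)&(P[:,0]>.2)
r=cv2.minAreaRect(P[m,:2].astype(np.float32));print("unit",r,m.sum(),np.median(P[m,2]))
m=(P[:,2]>.193)&(P[:,2]<.215)&(abs(P[:,1]-r[0][1])<.13)&(abs(P[:,0]-r[0][0])<.13)
print("ring",cv2.minEnclosingCircle(P[m,:2].astype(np.float32)),m.sum(),np.median(P[m,2]))
E
```

```text
(382, 300) [ 0.17103591 -0.30051513] n 2129 extent [0.22238509 0.22061405] bar 0.17267918586730957 -0.2974895238876343 0.1291988641023636 0.16506993770599365 85.97989654541016 z 0.09249786263471815
(348, 174) [ 0.56179528 -0.20769351] n 1336 extent [0.2803414  0.24605772] bar 0.5626347064971924 -0.20272855460643768 0.01798025518655777 0.13367190957069397 62.57351303100586 z 0.06379581098922649
(309, 112) [ 0.76188497 -0.08984813] n 597 extent [0.23975639 0.26014881] bar 0.7613813281059265 -0.08861489593982697 0.09866951406002045 0.01543072983622551 67.75477600097656 z 0.05241471551124932
dark [355 152   5   4  16] [357.125 153.125]
dark [341 158  17  27 129] [349.14728682 170.94573643]
dark [338 187   5   5  14] [340.07142857 189.28571429]
[[ 0.52775949 -0.17837987]
 [ 0.60598405 -0.2196407 ]
 [ 0.59962487 -0.2316763 ]
 [ 0.52145578 -0.19036028]] [[ 0.56359804 -0.20495827  0.065     ]]
red/orange [187 149  46  46 440] [208.99545455 172.31136364] [0.54264854 0.20084397] [0.54581199 0.20314677 0.18295876]
unit ((0.5500736832618713, 0.2032054215669632), (0.2611390948295593, 0.27166303992271423), 78.39298248291016) 6244 0.17468162602807835
ring ((0.5490358471870422, 0.2028319239616394), 0.10046713054180145) 1482 0.20028436107593084
```

View pics/lids.png

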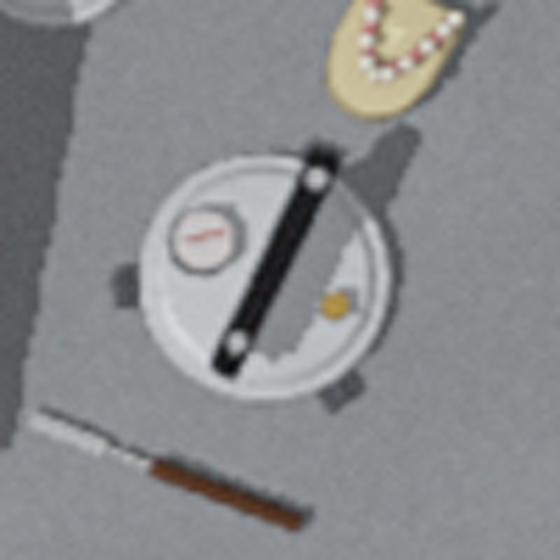

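View pics/collar.png

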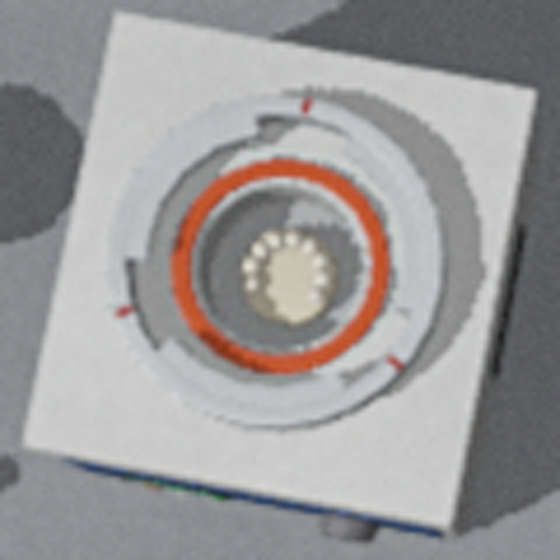

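The crop confirms the middle lid: its bar measures 134 x 18 mm with the top at 64 mm. One ear sits under the bar's upper end (320,150), the others at (125,288) and (340,390), so the lid's yaw is about -27.5°. In the collar crop the red marks at (307,105), (123,312) and (397,363) give a collar yaw of about -11.6°, which matches the unit's edges. Next I'll move above the lid.

```bash
cat >> h.py <<'E'
def yaw(s): 
    x=R.from_rotvec(s["orientation"]).as_matrix()[:,0]; return np.degrees(np.arctan2(x[1],x[0]))
def plan(p,y,wps):
    "wps: (xyz, tool-x yaw deg); prints one call's shift/turn each"
    p=np.array(p,float)
    for q,y2 in wps:
        d=np.array(q)-p;c,s=np.cos(np.radians(y)),np.sin(np.radians(y))
        t=[d[0]*c+d[1]*s, d[0]*s-d[1]*c, -d[2]]   # tool y at yaw-90, z down
        dy=(y2-y+180)%360-180
        print(np.round(np.array(t)/.2,4), round(-dy/180,4),"->",np.round(q,4),y2); p=np.array(q,float);y=y2
E
python3 - <<'E'
from h import *
s=get_state();p=s["position"];y=yaw(s);print(y,R.from_rotvec(s["orientation"]).as_matrix()[:,2])
a=np.array([.563,-.204,.22])
plan(p,y,[(p+(a-p)*k/3,y+(152.5-y)*k/3) for k in(1,2,3)])
E
```

```text
15.004298644414442 [-5.31267286e-04  1.50477121e-03 -9.99998727e-01]
[ 0.8184 -0.5528  0.003 ] -0.2546 -> [ 0.304  -0.5023  0.2212] 60.836199096276296
[0.9667 0.2019 0.003 ] -0.2546 -> [ 0.4335 -0.3532  0.2206] 106.66809954813816
[0.5288 0.8341 0.003 ] -0.2546 -> [ 0.563 -0.204  0.22 ] 152.5
```

>>> jog_arm:
  commands:
    - [0.8184,-0.5528,0.003,-0.2546,0]
    - [0.8184,-0.5528,0.003,-0.2546,0]
    - [0.8184,-0.5528,0.003,-0.2546,0]
    - [0.8184,-0.5528,0.003,-0.2546,0]
    - [0.8184,-0.5528,0.003,-0.2546,0]
  newtons: 20

```text
time_s: 0.72
position: [0.3055, -0.5012, 0.2219]
orientation: [-2.704, -1.599, -0.001]
ft_force: [-0.5, -0.2, -0.2]
opening: 0.0449
gripper_force: 0.0
```

>>> jog_arm:
  commands:
    - [0.9667,0.2019,0.003,-0.2546,0]
    - [0.9667,0.2019,0.003,-0.2546,0]
    - [0.9667,0.2019,0.003,-0.2546,0]
    - [0.9667,0.2019,0.003,-0.2546,0]
    - [0.9667,0.2019,0.003,-0.2546,0]

```text
time_s: 1.35
position: [0.4347, -0.3519, 0.2212]
orientation: [-1.868, -2.525, -0.001]
ft_force: [-0.5, -0.3, 0.0]
opening: 0.0439
gripper_force: 0.0
```

>>> jog_arm:
  commands:
    - [0.5288,0.8341,0.003,-0.2546,0]
    - [0.5288,0.8341,0.003,-0.2546,0]
    - [0.5288,0.8341,0.003,-0.2546,0]
    - [0.5288,0.8341,0.003,-0.2546,0]
    - [0.5288,0.8341,0.003,-0.2546,0]

```text
time_s: 1.98
position: [0.5638, -0.2027, 0.2203]
orientation: [-0.737, -3.053, -0.002]
ft_force: [0.5, 0.0, -0.7]
opening: 0.044
gripper_force: 0.0
```

```bash
python3 - <<'E'
from h import *
s=get_state();print(s["position"],yaw(s),s["joint_pos"],s["time_s"],s["opening"])
i,p,d=grab("wrist");print(i);save("pics/w1.png",p);np.savez("w1.npz",p=p,d=d)
C=cloud(i,d);P=C.reshape(-1,3)
m=(P[:,2]>.055)&(P[:,2]<.075)&(np.hypot(*(P[:,:2]-[.563,-.204]).T)<.09)
r=cv2.minAreaRect(P[m,:2].astype(np.float32));print("bar",r,m.sum(),np.median(P[m,2]))
m=(P[:,2]>.01)&(P[:,2]<.03)&(np.hypot(*(P[:,:2]-[.563,-.204]).T)<.1)
print("disc",cv2.minEnclosingCircle(P[m,:2].astype(np.float32)),m.sum())
E
```

```text
[ 0.56383857 -0.20266094  0.22031348] 152.84231307958086 [ 0.7286354   0.42883931 -0.64145504  1.71123683  0.28216474  1.09650427
  1.09701031] 1.975 0.0440181145996953
{'fov_y': 58.06543054437618, 'cx': 277.0992072270451, 'cy': 207.96122796019839, 'xyz': array([ 0.4966422 , -0.16789542,  0.38219858]), 'attitude': array([2.47166839, 1.51081644, 0.21380237])}
bar ((0.5623880624771118, -0.202400803565979), (0.01800861954689026, 0.13379080593585968), 62.90797424316406) 3108 0.06416395865082114
disc ((0.5556590557098389, -0.1986040323972702), 0.07800287008285522) 11161
```

>>> jog_arm:
  commands:
    - [0.007,-0.002,0.3,0,0]
    - [0.007,-0.002,0.55,0,0]
    - [0.007,-0.002,0.75,0,0]
    - [0.007,-0.002,0.87,0,0]
    - [0.007,-0.002,0.905,0,0]

```text
time_s: 2.65
position: [0.5604, -0.2043, 0.0381]
orientation: [-0.748, -3.048, -0.0]
ft_force: [-0.4, 0.5, 1.1]
opening: 0.0441
gripper_force: 0.0
```

>>> jog_arm:
  commands:
    - [0,0,0,0,0]
    - [0,0,0,0,-1]
    - [0,0,0,0,-1]
    - [0,0,0,0,-1]
    - [0,0,0,0,-1]
  newtons: 50

```text
time_s: 3.28
position: [0.5624, -0.2042, 0.0406]
orientation: [0.746, 3.05, 0.0]
ft_force: [-0.7, 0.6, 4.9]
opening: 0.0178
gripper_force: 50.0
```

```bash
python3 - <<'E'
from h import *
s=get_state();print(s)
# collar refine from top & scene depth clouds already taken
for n in("top","scene"):
    z=np.load(n+"0.npz");i=vision.camera_info(n);P=cloud(i,z["d"]).reshape(-1,3)
    c=np.array([.549,.203])
    m=(abs(P[:,2]-.175)<.008)&(np.abs(P[:,:2]-c).max(1)<.2)
    r=cv2.minAreaRect(P[m,:2].astype(np.float32));print(n,"unit",r,np.median(P[m,2]))
    for lo,hi in((.19,.215),(.197,.206)):
        m=(P[:,2]>lo)&(P[:,2]<hi)&(np.hypot(*(P[:,:2]-c).T)<.13)
        print("ring",cv2.minEnclosingCircle(P[m,:2].astype(np.float32)),m.sum(),np.median(P[m,2]))
    hsv=cv2.cvtColor(z["p"],cv2.COLOR_RGB2HSV).reshape(-1,3)
    m=(hsv[:,1]>130)&(hsv[:,0]<14)&(hsv[:,2]>90)&(np.hypot(*(P[:,:2]-c).T)<.09)
    if m.sum(): print("seal",cv2.minEnclosingCircle(P[m,:2].astype(np.float32)),np.median(P[m,2]))
E
```

```text
{'time_s': 3.275, 'joint_pos': array([ 0.64773126,  0.63813466, -0.54109905,  1.84948436,  0.45278007,
        0.77749157,  0.95562318]), 'joint_vel': array([-0.00083893,  0.00157806,  0.00197816, -0.00193935,  0.00122157,
        0.00018512, -0.0014915 ]), 'joint_torque': array([ 4.13989825e-01, -5.39399350e+01, -6.59700885e+00, -1.82159901e+01,
        9.13147023e-02, -4.62647981e-02, -1.05724989e-01]), 'position': array([ 0.5623916 , -0.20418453,  0.04059462]), 'orientation': array([7.46288432e-01, 3.05037419e+00, 7.20123650e-07]), 'ft_force': array([-0.72150906,  0.59944633,  4.88495334]), 'ft_torque': array([ 0.16108606, -0.07840378,  0.11496677]), 'gripper_force': 49.996138215065, 'opening': 0.017785338679318214}
top unit ((0.5500736832618713, 0.2032054215669632), (0.2611390948295593, 0.27166303992271423), 78.39298248291016) 0.1746556594734574
ring ((0.5486693382263184, 0.2036954015493393), 0.1007532849907875) 1529 0.20014587666477435
ring ((0.5486782193183899, 0.20265404880046844), 0.1000797301530838) 1205 0.20083314818898623
seal ((0.5486449599266052, 0.20183800160884857), 0.06506264209747314) 0.1795624379647658
scene unit ((0.5508610010147095, 0.20317590236663818), (0.2675320506095886, 0.2741509974002838), 78.35411071777344) 0.17662066178676772
ring ((0.5512716770172119, 0.2022879421710968), 0.10235483199357986) 705 0.2013160287265936
ring ((0.5510172247886658, 0.20212812721729279), 0.1022704690694809) 543 0.20201092708356583
seal ((0.5486107468605042, 0.20520928502082825), 0.06557079404592514) 0.18195409640890514
```

```bash
python3 - <<'E'
from h import *
plan([.5616,-.2037,.239],152.5,[([.565,-.07,.28],158),([.557,.07,.285],164),([.549,.203,.285],168.4)])
E
```

```text
[ 0.2936  0.6008 -0.205 ] -0.0306 -> [ 0.565 -0.07   0.28 ] 158
[ 0.2993  0.634  -0.025 ] -0.0333 -> [0.557 0.07  0.285] 164
[ 0.2217  0.6282 -0.    ] -0.0244 -> [0.549 0.203 0.285] 168.4
```

>>> jog_arm:
  commands:
    - [0,0,-0.05,0,-1]
    - [0,0,-0.2,0,-1]
    - [0,0,-0.45,0,-1]
    - [0,0,-0.75,0,-1]
    - [0,0,-1,0,-1]
  newtons: 60

```text
time_s: 3.9
position: [0.5611, -0.2042, 0.2418]
orientation: [-0.747, -3.051, 0.0]
ft_force: [0.5, -0.5, -5.4]
opening: 0.0176
gripper_force: 60.0
```

>>> jog_arm:
  commands:
    - [0.05,0.1,-0.205,-0.0306,-1]
    - [0.11,0.24,-0.205,-0.0306,-1]
    - [0.18,0.37,-0.205,-0.0306,-1]
    - [0.24,0.49,-0.205,-0.0306,-1]
    - [0.2936,0.6008,-0.205,-0.0306,-1]

```text
time_s: 4.53
position: [0.5641, -0.0697, 0.2804]
orientation: [-0.599, -3.082, 0.001]
ft_force: [-0.5, -0.1, -5.2]
opening: 0.0177
gripper_force: 60.0
```

>>> jog_arm:
  commands:
    - [0.06,0.13,-0.025,-0.0333,-1]
    - [0.12,0.26,-0.025,-0.0333,-1]
    - [0.18,0.38,-0.025,-0.0333,-1]
    - [0.24,0.51,-0.025,-0.0333,-1]
    - [0.2993,0.634,-0.025,-0.0333,-1]

```text
time_s: 5.15
position: [0.5561, 0.0699, 0.2853]
orientation: [-0.437, -3.109, 0.002]
ft_force: [0.5, 0.4, -5.4]
opening: 0.0175
gripper_force: 60.0
```

>>> jog_arm:
  commands:
    - [0.05,0.15,0,-0.0244,-1]
    - [0.1,0.28,0,-0.0244,-1]
    - [0.15,0.42,0,-0.0244,-1]
    - [0.19,0.54,0,-0.0244,-1]
    - [0.2217,0.6282,0,-0.0244,-1]

```text
time_s: 5.78
position: [0.5484, 0.2031, 0.2854]
orientation: [-0.317, -3.124, 0.001]
ft_force: [-0.0, -0.7, -4.6]
opening: 0.0176
gripper_force: 60.0
```

>>> jog_arm:
  commands:
    - [0,0,0,0,-1]
    - [0,0,0,0,-1]
    - [0,0,0,0,-1]
    - [0,0,0,0,-1]

```text
time_s: 6.28
position: [0.5495, 0.2014, 0.2858]
orientation: [0.32, 3.125, -0.001]
ft_force: [0.5, 0.0, -4.7]
opening: 0.0173
gripper_force: 60.0
```

```bash
python3 - <<'E'
from h import *
s=get_state();print(s["position"],yaw(s),s["joint_pos"],s["ft_force"],s["ft_torque"],R.from_rotvec(s["orientation"]).as_matrix()[:,2])
c=s["position"][:2]
for n in("top","scene","wrist"):
    i,p,d=grab(n);np.savez(n+"2.npz",p=p,d=d);save(f"pics/{n}2.png",p);P=cloud(i,d).reshape(-1,3)
    r_=np.hypot(*(P[:,:2]-c).T)
    for nm,lo,hi,rr in(("lid",.235,.268,.1),("ring",.196,.206,.12),("bar",.295,.315,.08)):
        m=(P[:,2]>lo)&(P[:,2]<hi)&(r_<rr)
        if m.sum()>20: print(n,nm,cv2.minEnclosingCircle(P[m,:2].astype(np.float32)),cv2.minAreaRect(P[m,:2].astype(np.float32)),m.sum(),np.median(P[m,2]))
E
```

```text
[0.54952785 0.2014349  0.28582193] 168.29913055413215 [ 0.18815618  0.39266408 -0.84574371  1.65727844  0.3089392   1.23200966
  0.64267854] [ 5.43132625e-01  3.46984384e-03 -4.65723924e+00] [-0.03673626 -0.07680206  0.01865346] [ 1.56933768e-05 -4.56250726e-04 -9.99999896e-01]
top lid ((0.5622320771217346, 0.2157127857208252), 0.07886669039726257) ((0.5669164657592773, 0.21880315244197845), (0.07874611765146255, 0.15213383734226227), 61.33036422729492) 162 0.2573565173929552
top ring ((0.5495671629905701, 0.2031536102294922), 0.10017719119787216) ((0.5516800284385681, 0.20653687417507172), (0.15467329323291779, 0.19721147418022156), 47.79871368408203) 519 0.200413204293304
scene lid ((0.5544252991676331, 0.19319815933704376), 0.08079652488231659) ((0.558285653591156, 0.19211766123771667), (0.15145862102508545, 0.12577232718467712), 8.111664772033691) 534 0.2631662082367451
scene ring ((0.5516179800033569, 0.20092076063156128), 0.10017421096563339) ((0.5577849745750427, 0.18609273433685303), (0.19737204909324646, 0.16465488076210022), 26.93524169921875) 385 0.20179895860879127
scene bar ((0.5524579882621765, 0.19884023070335388), 0.06596507877111435) ((0.5524615049362183, 0.19834530353546143), (0.13037733733654022, 0.03740793466567993), 0.40671101212501526) 169 0.3078404963636888
wrist lid ((0.5312203168869019, 0.2061956375837326), 0.07900740206241608) ((0.5379812717437744, 0.20039844512939453), (0.15228208899497986, 0.11982882767915726), 67.39917755126953) 26377 0.2635979101472268
wrist ring ((0.5488395094871521, 0.20403940975666046), 0.1000247523188591) ((0.5216342210769653, 0.21059992909431458), (0.19905617833137512, 0.14339222013950348), 76.07361602783203) 12167 0.20044104957813325
wrist bar ((0.5476375818252563, 0.20076093077659607), 0.06662815064191818) ((0.5482049584388733, 0.20420736074447632), (0.03539886698126793, 0.13264702260494232), 85.44194793701172) 12179 0.30951793918393977
```

View pics/wrist2.png

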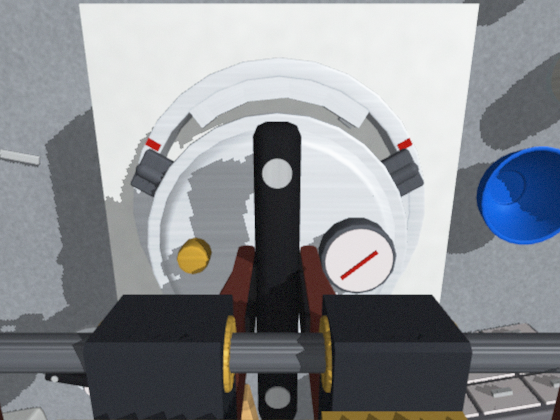

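```bash
python3 - <<'E'
from h import *
from scipy.optimize import least_squares
s=get_state();print(s["position"],yaw(s))
def cfit(q,R0):
    f=least_squares(lambda a:np.hypot(*(q-a).T)-R0,q.mean(0),loss="soft_l1",f_scale=.001);return f.x,np.std(f.fun)
i=vision.camera_info("wrist")
for n in("wrist","top","scene"):
    z=np.load(n+"2.npz");i=vision.camera_info(n);P=cloud(i,z["d"]);c=np.array([.5495,.203])
    r=np.hypot(P[...,0]-c[0],P[...,1]-c[1])
    # ring outer edge: outermost ring-top points per angle bin
    def outer(m,cc):
        q=P[m][:,:2];a=np.degrees(np.arctan2(*(q-cc).T[::-1]))//4;rr=np.hypot(*(q-cc).T)
        return np.array([q[a==k][np.argmax(rr[a==k])] for k in np.unique(a)])
    m=(P[...,2]>.196)&(P[...,2]<.206)&(r<.115)
    q=outer(m,c);q=q[np.hypot(*(q-c).T)>.094];print(n,"ring",cfit(q,.1),len(q))
    m=(P[...,2]>.247)&(P[...,2]<.264)&(r<.08)
    if m.sum()>30:
        q=outer(m,c);k=np.hypot(*(q-c).T)>.064;q=q[k];
        if len(q)>5:print(n,"lid",cfit(q,.07),len(q))
    m=(P[...,2]>.302)&(P[...,2]<.318)&(z["p"].max(-1)<70)&(r<.09)
    print(n,"bar",cv2.minAreaRect(P[m][:,:2].astype(np.float32)),m.sum())
E
```

```text
[0.54936864 0.20204744 0.28587923] 168.35011329550412
wrist ring (array([0.54931113, 0.20388106]), np.float64(0.0004649474211503605)) 58
wrist lid (array([0.54961395, 0.20260548]), np.float64(0.0039566361760140015)) 58
wrist bar ((0.5482436418533325, 0.20399394631385803), (0.035763829946517944, 0.1323828101158142), 85.95394897460938) 10042
top ring (array([0.54941812, 0.20306562]), np.float64(0.0008702804470486977)) 49
top lid (array([0.55528287, 0.20928566]), np.float64(0.0037748940806556475)) 20
top bar ((0.0, 0.0), (0.0, 0.0), 0.0) 0
scene ring (array([0.54987276, 0.20351598]), np.float64(0.0015352840154726104)) 61
scene lid (array([0.55153306, 0.20143054]), np.float64(0.0031043038746306267)) 55
scene bar ((0.5515695810317993, 0.19761814177036285), (0.12830716371536255, 0.035817645490169525), 1.123504638671875) 115
```

The wrist view shows the lid held over the collar, with ears at (152,172) and (404,172) roughly under the red marks at (153,145) and (405,145). I'll compare the ear and mark positions.

```bash
python3 - <<'E'
from h import *
z=np.load("wrist2.npz");i=vision.camera_info("wrist");p=z["p"];P=cloud(i,z["d"])
hsv=cv2.cvtColor(p,cv2.COLOR_RGB2HSV);c=np.array([.5494,.2035])
for (x0,x1,y0,y1) in((125,180,140,200),(375,430,140,200)):
    W=np.zeros(p.shape[:2],bool);W[y0:y1,x0:x1]=1
    e=W&(hsv[...,2]<110)&(P[...,2]>.235)
    n,l,s,ce=cv2.connectedComponentsWithStats(e.astype(np.uint8));k=1+np.argmax(s[1:,4]);e=l==k
    q=P[e];a=q[:,:2]-c
    W[:]=0;W[125:165,x0:x1+5]=1;rm=W&(hsv[...,1]>120)&((hsv[...,0]<10)|(hsv[...,0]>170));b=P[rm][:,:2]-c
    r=cv2.minAreaRect(q[:,:2].astype(np.float32))
    print("ear",len(q),q.mean(0),np.percentile(q[:,2],[5,50,95]),"ang",np.degrees(np.arctan2(*(np.array(r[0])-c)[::-1])),np.hypot(*(np.array(r[0])-c)),"rmax",np.percentile(np.hypot(*a.T),97),r,
     "\n  mark ang",np.degrees(np.arctan2(b[:,1],b[:,0]).mean()),np.hypot(*b.T).mean(),P[rm][:,2].mean())
s=get_state();print(s["position"])
E
```

```text
ear 1069 [0.49756141 0.14614682 0.25388158] [0.25077687 0.25229035 0.25530855] ang -155.10407553614837 0.0709063942150313 rmax 0.0842614021270939 ((0.4850826561450958, 0.17365044355392456), (0.020048346370458603, 0.08817630261182785), 25.276418685913086) 
  mark ang -128.75514641372615 0.09400137490001777 0.2036765031181804
ear 1062 [0.52368714 0.27469733 0.25343204] [0.25022532 0.25230675 0.25514217] ang 133.26194720477832 0.06987917119006057 rmax 0.08229025999941186 ((0.5015093684196472, 0.2543879747390747), (0.08781780302524567, 0.01965973898768425), 41.79038619995117) 
  mark ang 108.98652864439234 0.09397437488216726 0.2031832296174745
[0.54936864 0.20204744 0.28587923]
```

>>> jog_arm:
  commands:
    - [-0.004,0.006,0.08,0,-1]
    - [-0.004,0.006,0.15,0,-1]
    - [-0.004,0.006,0.19,0,-1]
    - [-0.004,0.006,0.2,0,-1]
    - [-0.004,0.006,0.2,0,-1]

```text
time_s: 7.05
position: [0.5504, 0.2036, 0.2459]
orientation: [0.318, 3.125, 0.0]
ft_force: [0.6, 0.7, -4.7]
opening: 0.0176
gripper_force: 60.0
```

>>> jog_arm:
  commands:
    - [0,0,0.01,0,-1]
    - [0,0,0.02,0,-1]
    - [0,0,0.03,0,-1]
    - [0,0,0.04,0,-1]

```text
time_s: 7.55
position: [0.5503, 0.2034, 0.2377]
orientation: [0.318, 3.125, -0.0]
ft_force: [-0.0, 0.0, -3.8]
opening: 0.0175
gripper_force: 60.0
```

>>> jog_arm:
  commands:
    - [0,0,0.01,0,-1]
    - [0,0,0.02,0,-1]
    - [0,0,0.03,0,-1]
    - [0,0,0.04,0,-1]

```text
time_s: 8.05
position: [0.5503, 0.2034, 0.2297]
orientation: [0.318, 3.125, -0.0]
ft_force: [-0.4, -0.5, -5.1]
opening: 0.0179
gripper_force: 60.0
```

>>> jog_arm:
  commands:
    - [0,0,0.01,0,-1]
    - [0,0,0.02,0,-1]
    - [0,0,0.025,0,-1]
    - [0,0,0.03,0,-1]

```text
time_s: 8.55
position: [0.5503, 0.2034, 0.2238]
orientation: [0.318, 3.125, 0.0]
ft_force: [0.9, -0.5, -5.0]
opening: 0.0176
gripper_force: 60.0
```

>>> jog_arm:
  commands:
    - [0,0,0.0025,0,-1]
    - [0,0,0.005,0,-1]
    - [0,0,0.0075,0,-1]
    - [0,0,0.0075,0,-1]

```text
time_s: 9.05
position: [0.5503, 0.2034, 0.2223]
orientation: [0.318, 3.125, -0.0]
ft_force: [-0.7, 0.3, -4.5]
opening: 0.0177
gripper_force: 60.0
```

>>> jog_arm:
  commands:
    - [0,0,0.0025,0,-1]
    - [0,0,0.005,0,-1]
    - [0,0,0.0075,0,-1]
    - [0,0,0.0075,0,-1]

```text
time_s: 9.55
position: [0.5504, 0.2034, 0.2211]
orientation: [0.318, 3.125, -0.0]
ft_force: [-1.0, -0.4, -3.3]
opening: 0.0174
gripper_force: 60.0
```

>>> jog_arm:
  commands:
    - [0,0,0.0025,0,-1]
    - [0,0,0.005,0,-1]
    - [0,0,0.005,0,-1]

```text
time_s: 9.93
position: [0.5505, 0.2035, 0.2207]
orientation: [0.318, 3.125, 0.0]
ft_force: [-1.7, -1.8, 5.4]
opening: 0.0177
gripper_force: 60.0
```

>>> jog_arm:
  commands:
    - [0,0,0.0025,0,-1]
    - [0,0,0.005,0,-1]
    - [0,0,0.005,0,-1]

```text
time_s: 10.3
position: [0.5506, 0.2036, 0.2203]
orientation: [0.318, 3.124, -0.0]
ft_force: [-4.0, -3.4, 10.2]
opening: 0.0174
gripper_force: 60.0
```

>>> jog_arm:
  commands:
    - [0,0,-0.0075,0,-1]
    - [0,0,-0.0075,0,-1]

```text
time_s: 10.55
position: [0.5505, 0.2035, 0.2207]
orientation: [0.318, 3.125, 0.0]
ft_force: [-1.9, -1.6, 4.5]
opening: 0.0174
gripper_force: 60.0
```

```bash
cat > st.py <<'E'
from h import *
t=[]
for _ in range(1):
    s=get_state()
print(round(s["time_s"],2),s["position"].round(4),"cw",round(168.4-yaw(s),2),"F",s["ft_force"].round(2),"T",s["ft_torque"].round(3),"j7",s["joint_pos"][6].round(3),"tq7",s["joint_torque"][6].round(3),"tilt",np.hypot(*R.from_rotvec(s["orientation"]).as_matrix()[:2,2]).round(4))
E
python3 st.py
```

```text
10.55 [0.5505 0.2035 0.2207] cw 0.03 F [-1.88 -1.63  4.52] T [-0.286  0.41  -0.067] j7 0.595 tq7 0.004 tilt 0.0005
```

>>> jog_arm:
  commands:
    - [0,0,0,0.028,-1]
    - [0,0,0,0.056,-1]
    - [0,0,0,0.084,-1]
    - [0,0,0,0.1,-1]
    - [0,0,0,0.1,-1]

```text
time_s: 11.18
position: [0.5511, 0.2041, 0.2208]
orientation: [0.801, 3.036, 0.003]
ft_force: [0.7, 0.8, 2.9]
opening: 0.0176
gripper_force: 60.0
```

```bash
python3 st.py
```

```text
11.18 [0.5511 0.2041 0.2208] cw 17.97 F [0.75 0.83 2.94] T [ 0.092 -0.298  0.095] j7 0.312 tq7 -0.319 tilt 0.0023
```

>>> jog_arm:
  commands:
    - [0,0,-0.0025,0.02,-1]
    - [0,0,-0.0025,0.04,-1]
    - [0,0,-0.0025,0.05,-1]
    - [0,0,-0.0025,0.05,-1]

```text
time_s: 11.68
position: [0.5505, 0.2036, 0.2209]
orientation: [1.037, 2.965, 0.001]
ft_force: [1.0, 0.8, 1.5]
opening: 0.0177
gripper_force: 60.0
```

```bash
python3 st.py
```

```text
11.68 [0.5505 0.2036 0.2209] cw 26.96 F [0.96 0.76 1.46] T [ 0.152 -0.312  0.123] j7 0.17 tq7 -0.244 tilt 0.0007
```

>>> jog_arm:
  commands:
    - [0,0,0,0.01,-1]
    - [0,0,0,0.02,-1]
    - [0,0,0,0.028,-1]

```text
time_s: 12.05
position: [0.5502, 0.2033, 0.2207]
orientation: [-1.17, -2.915, 0.001]
ft_force: [-0.9, -0.2, 0.6]
opening: 0.0178
gripper_force: 60.0
```

```bash
python3 st.py
```

```text
12.05 [0.5502 0.2033 0.2207] cw 32.14 F [-0.85 -0.18  0.59] T [-0.051 -0.137  0.355] j7 0.087 tq7 -0.111 tilt 0.0004
```

>>> jog_arm:
  commands:
    - [0,0,0.001,0.008,-1]
    - [0,0,0.001,0.0165,-1]
    - [0,0,0.001,0.0165,-1]

```text
time_s: 12.42
position: [0.5502, 0.2033, 0.2206]
orientation: [1.244, 2.885, -0.0]
ft_force: [-0.9, 0.3, 1.9]
opening: 0.0176
gripper_force: 60.0
```

```bash
python3 st.py
```

```text
12.43 [0.5502 0.2033 0.2206] cw 35.05 F [-0.87  0.27  1.92] T [-0.067 -0.08   0.386] j7 0.041 tq7 -0.464 tilt 0.0003
```

>>> jog_arm:
  commands:
    - [0,0,0,0.008,-1]
    - [0,0,0,0.0165,-1]
    - [0,0,0,0.0165,-1]

```text
time_s: 12.8
position: [0.5502, 0.2033, 0.2204]
orientation: [-1.318, -2.852, 0.001]
ft_force: [-0.8, -0.2, -0.6]
opening: 0.0179
gripper_force: 60.1
```

```bash
python3 st.py
```

```text
12.8 [0.5502 0.2033 0.2204] cw 38.02 F [-0.75 -0.25 -0.59] T [-0.074 -0.159  0.6  ] j7 -0.006 tq7 -0.708 tilt 0.0004
```

>>> jog_arm:
  commands:
    - [0,0,0,0.003,-1]
    - [0,0,0,0.006,-1]
    - [0,0,0,0.006,-1]

```text
time_s: 13.18
position: [0.5502, 0.2033, 0.2204]
orientation: [-1.344, -2.839, 0.0]
ft_force: [0.7, 1.2, -2.2]
opening: 0.0173
gripper_force: 60.2
```

```bash
python3 st.py
```

```text
13.18 [0.5502 0.2033 0.2204] cw 39.08 F [ 0.74  1.25 -2.17] T [-0.101 -0.179  0.744] j7 -0.023 tq7 -0.823 tilt 0.0004
```

>>> jog_arm:
  commands:
    - [0,0,0,0.006,-1]

```text
time_s: 13.3
position: [0.5501, 0.2033, 0.2204]
orientation: [-1.372, -2.826, 0.001]
ft_force: [0.4, -0.5, -2.4]
opening: 0.0181
gripper_force: 60.4
```

```bash
python3 st.py
```

```text
13.3 [0.5501 0.2033 0.2204] cw 40.19 F [ 0.42 -0.46 -2.4 ] T [-0.03  -0.19   1.023] j7 -0.041 tq7 -0.678 tilt 0.0005
```

>>> jog_arm:
  commands:
    - [0,0,0.002,0,-1]
    - [0,0,0.002,0,-1]
    - [0,0,0.002,0,-1]

```text
time_s: 13.68
position: [0.5502, 0.2033, 0.2203]
orientation: [-1.371, -2.826, 0.0]
ft_force: [-1.9, -1.3, 1.4]
opening: 0.0177
gripper_force: 60.2
```

```bash
python3 st.py
```

```text
13.68 [0.5502 0.2033 0.2203] cw 40.16 F [-1.91 -1.31  1.39] T [-0.281  0.189  0.806] j7 -0.041 tq7 -0.778 tilt 0.0003
```

Torque 0.81 N m is somewhat above snug, an estimated 15 N on the claws. I'll ease back slightly and watch the torque.

>>> jog_arm:
  commands:
    - [0,0,0,-0.006,-1]
    - [0,0,0,-0.006,-1]

```text
time_s: 13.92
position: [0.5502, 0.2033, 0.2203]
orientation: [-1.345, -2.838, 0.0]
ft_force: [-2.9, -0.1, 0.6]
opening: 0.0177
gripper_force: 60.0
```

```bash
python3 st.py
```

```text
13.93 [0.5502 0.2033 0.2203] cw 39.13 F [-2.92 -0.08  0.58] T [-0.165  0.364  0.187] j7 -0.024 tq7 -0.081 tilt 0.0005
```

>>> jog_arm:
  commands:
    - [0,0,0,-0.006,-1]
    - [0,0,0,-0.006,-1]

```text
time_s: 14.18
position: [0.5502, 0.2034, 0.2204]
orientation: [-1.318, -2.851, 0.0]
ft_force: [-3.3, -0.3, 2.0]
opening: 0.0178
gripper_force: 60.0
```

```bash
python3 st.py
```

```text
14.18 [0.5502 0.2034 0.2204] cw 38.03 F [-3.28 -0.29  2.03] T [-0.208  0.478 -0.181] j7 -0.006 tq7 0.207 tilt 0.0003
```

>>> jog_arm:
  commands:
    - [0,0,0,-0.006,-1]
    - [0,0,0,-0.006,-1]

```text
time_s: 14.42
position: [0.5503, 0.2034, 0.2204]
orientation: [-1.291, -2.864, -0.0]
ft_force: [-3.0, -0.7, 2.7]
opening: 0.0177
gripper_force: 60.1
```

```bash
python3 st.py
```

```text
14.43 [0.5503 0.2034 0.2204] cw 36.94 F [-3.   -0.71  2.71] T [-0.255  0.622 -0.318] j7 0.011 tq7 0.452 tilt 0.0002
```

>>> jog_arm:
  commands:
    - [0,0,0,-0.005,-1]
    - [0,0,0,-0.005,-1]

```text
time_s: 14.68
position: [0.5508, 0.2035, 0.2205]
orientation: [1.268, 2.874, 0.001]
ft_force: [-1.5, -0.4, 2.4]
opening: 0.0174
gripper_force: 60.1
```

```bash
python3 st.py
```

```text
14.68 [0.5508 0.2035 0.2205] cw 36.01 F [-1.46 -0.44  2.43] T [-0.125  0.188 -0.38 ] j7 0.025 tq7 0.46 tilt 0.001
```

>>> jog_arm:
  commands:
    - [0,0,-0.001,0.006,-1]
    - [0,0,-0.001,0.012,-1]
    - [0,0,-0.001,0.012,-1]

```text
time_s: 15.05
position: [0.5507, 0.2034, 0.2204]
orientation: [1.321, 2.849, 0.001]
ft_force: [1.8, -0.3, -0.6]
opening: 0.0174
gripper_force: 60.0
```

```bash
python3 st.py
```

```text
15.05 [0.5507 0.2034 0.2204] cw 38.15 F [ 1.82 -0.27 -0.62] T [-0.05  -0.403  0.454] j7 -0.009 tq7 -0.516 tilt 0.0009
```

>>> jog_arm:
  commands:
    - [0,0,0,0.003,-1]
    - [0,0,0,0.005,-1]
    - [0,0,0,0.005,-1]

```text
time_s: 15.42
position: [0.5506, 0.2035, 0.2204]
orientation: [1.344, 2.839, 0.001]
ft_force: [2.8, 0.4, -1.9]
opening: 0.0176
gripper_force: 60.2
```

```bash
python3 st.py
```

```text
15.43 [0.5506 0.2035 0.2204] cw 39.06 F [ 2.81  0.39 -1.95] T [ 0.069 -0.758  0.757] j7 -0.023 tq7 -0.772 tilt 0.0006
```

>>> jog_arm:
  commands:
    - [0,0,0.0012,-0.006,-1]
    - [0,0,0.0012,-0.006,-1]

```text
time_s: 15.68
position: [0.5505, 0.2034, 0.2204]
orientation: [1.319, 2.851, 0.001]
ft_force: [2.5, 0.5, -0.5]
opening: 0.0177
gripper_force: 60.0
```

```bash
python3 st.py
```

```text
15.68 [0.5505 0.2034 0.2204] cw 38.04 F [ 2.46  0.53 -0.46] T [ 0.024 -0.615  0.114] j7 -0.007 tq7 -0.051 tilt 0.0005
```

>>> jog_arm:
  commands:
    - [0,0,0,0,0]
    - [0,0,0,0,0]
    - [0,0,0,0,0]
    - [0,0,0,0,0]

```text
time_s: 16.18
position: [0.5502, 0.2034, 0.2202]
orientation: [-1.318, -2.852, 0.0]
ft_force: [-0.3, 0.2, 0.2]
opening: 0.0438
gripper_force: 0.0
```

```bash
python3 st.py
```

```text
16.18 [0.5502 0.2034 0.2202] cw 38.01 F [-0.28  0.16  0.2 ] T [-0.068 -0.124 -0.023] j7 -0.006 tq7 -0.001 tilt 0.0002
```

Let go cleanly. Now I'll retreat upward and check.

>>> jog_arm:
  commands:
    - [0,0,-0.1,0,0]
    - [0,0,-0.3,0,0]
    - [0,0,-0.5,0,0]
    - [0,0,-0.6,0,0]
    - [0,0,-0.6,0,0]

```text
time_s: 16.8
position: [0.5511, 0.2042, 0.3431]
orientation: [1.316, 2.849, 0.005]
ft_force: [-0.2, -1.4, 0.1]
opening: 0.044
gripper_force: 0.0
```

```bash
python3 - <<'E'
from h import *
s=get_state();print(s["time_s"],s["position"],s["ft_force"])
i,p,d=grab("wrist");save("pics/w3.png",p);P=cloud(i,d)
r=np.hypot(P[...,0]-.5494,P[...,1]-.2035)
m=(P[...,2]>.234)&(P[...,2]<.25)&(r<.09)&(p.max(-1)<80)
q=P[m];rr=cv2.minAreaRect(q[:,:2].astype(np.float32));print(rr,np.median(q[:,2]),m.sum())
A=np.c_[q[:,:2]-q[:,:2].mean(0),np.ones(len(q))];print("slope",np.linalg.lstsq(A,q[:,2],rcond=None)[0])
m=(P[...,2]>.197)&(P[...,2]<.206)&(r>.088)&(r<.104);print("ring z",np.median(P[m][:,2]))
E
```

```text
16.8 [0.55105793 0.20422892 0.34309326] [-0.22383855 -1.38933961  0.10226779]
((0.5503538846969604, 0.2041962742805481), (0.01744271069765091, 0.1330948919057846), 40.851806640625) 0.24394614446219925 3715
slope [0.05043872 0.04072081 0.24375129]
ring z 0.2005558853042541
```

View pics/w3.png

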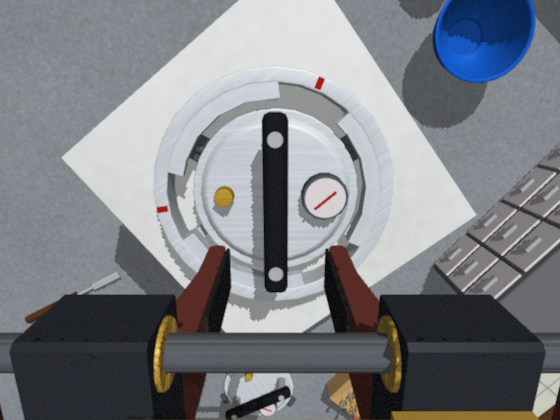

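The wrist view shows the lid let go inside the collar, the bar at (275,200) turned away from the red marks (320,83) and (162,209), with the ears under the claws. I'll check tilt against the ring in one settled frame.

>>> jog_arm:
  commands:
    - [0,0,0,0,0]
    - [0,0,0,0,0]
    - [0,0,0,0,0]

```text
time_s: 17.23
position: [0.5501, 0.2033, 0.3396]
orientation: [-1.317, -2.851, 0.001]
ft_force: [0.1, 0.0, -0.0]
opening: 0.0439
gripper_force: 0.0
```

```bash
python3 - <<'E'
from h import *
i,p,d=grab("wrist");P=cloud(i,d)
r=np.hypot(P[...,0]-.5503,P[...,1]-.204)
def fit(m,n):
    q=P[m]
    for _ in range(8):
        A=np.c_[q[:,:2]-[.55,.204],np.ones(len(q))];x=np.linalg.lstsq(A,q[:,2],rcond=None)[0];e=q[:,2]-A@x;q=q[abs(e)<max(2*np.std(e),5e-4)]
    print(n,x,len(q),np.std(e))
fit((P[...,2]>.24)&(P[...,2]<.249)&(r<.07)&(p.max(-1)<60),"bar")
fit((P[...,2]>.198)&(P[...,2]<.204)&(r>.088)&(r<.1),"ring")
fit((P[...,2]>.185)&(P[...,2]<.205)&(r<.068)&(r>.060)&(p.min(-1)>120),"disc")
fit((P[...,2]>.165)&(P[...,2]<.18)&(r>.105)&(r<.15)&(p.min(-1)>120),"unit")
E
```

```text
bar [-0.00030362 -0.00156318  0.24405278] 3116 0.0007050409541504543
ring [1.02401625e-03 3.35171293e-05 2.00578583e-01] 7567 0.0005462283114625785
disc [ 1.16290187e-03 -7.87592480e-05  1.93564375e-01] 2820 0.000625557785195965
unit [0.00060425 0.00035257 0.17465617] 28555 0.000547243672959105
```

```bash
python3 -c "
from station import bot
print(bot.hand_in())"
```

```text
the job is handed in; nothing more can be done
None
```

I closed the curing unit's lid, let it go and handed the job in at about 17 s; no verdict came back. The lid is locked about 38° clockwise, level, and snug at about 0.75 N m (roughly 13 N estimated on the claws). That followed one overshoot to 0.81 N m settled (1.02 N m at one reading), which I eased back before re-tightening.

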